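# Dispose of a used syringe through the tipping tray of a sharps box

## Task

Dispose of the large used syringe that lies in the steel instrument tray: lay it lengthways in the level drop tray of the sharps box and let go, then tip the drop tray right up to its stop so that the syringe falls into the box, and bring the drop tray back down level. Leave the steel tray and everything else on the bench where they are.

Things in the scene. Friction and masses are not known exactly. Their poses are not given: they have to be found in the camera images.
- syringe_center (a point): Large used syringe, loose, about 45 g, whitish plastic, needle off, plunger home, lying in the steel tray roughly along its long side. Point: on its long axis, half-way along the barrel (13 mm above its support). Own x = long axis to the nozzle. Barrel 26 mm diameter, 90 mm long; wings 36 mm wide at its -x end; thumb plate ends 63 mm from the point at -x, nozzle cap 65 mm at +x.
- steel_tray: Shallow stainless instrument tray, loose, 0.6 kg, flat on the bench: 200 mm (its x) by 270 mm (its y), walls 22 mm high and 3 mm thick, floor 3 mm thick. Origin: centre of the underside. Holds the two syringes.
- sharps_box: Sharps container fixed to the bench by a bracket: red base 165 mm deep (its x), 244 wide (its y), 185 high, ivory lid; origin: centre of the underside. Front is -x, roughly towards the robot. Hollow, inner floor 4 mm above the bench. The drop tray lies across the mouth in the lid. Clear side cheeks at y = +-112 mm reach 241 mm above the bench (265 mm for x = 31 to 82).
- tray_floor (a point): Drop tray, ivory trough: point on its hinge axis, mid-length, level with its floor; box x = y = 0, 200 mm above the bench. Axes turn with it: y along hinge and length, x to the back, z up. Floor x = -42 to 64; back lip 12 high at x = 60; end walls y = +-100, 26 high; front wall slopes to x = -66, z = 19. Ribs along x at y = +-32, 8 high: a syringe laid on them has its axis at z = 21.
- tray_grip (a point): Centre of the drop tray's grip: ivory bar, 16 mm diameter, 44 mm long along the tray's y, on a 40 mm wide tongue in the middle of the front wall, at x = -92, z = +40 mm from tray_floor; 240 mm above the bench when level, in front of the box. It can be pinched by its two ends (fingers closing along y) and then turns between the fingers, or be pushed. Turns with the tray.
- drop_tray (a joint): Angle of the drop tray, rad: 0 = level (lower stop); grows as the grip is lifted up and over towards the back about the hinge, +y axis of tray_floor; upper stop at 1.15 (66 degrees). The hinge is stiff (about 0.09 N m): the tray stays where it is left. Tipped, its back edge dips into the box and what lies in it slides off into the box.
- small_syringe_center (a point): Centre of a small syringe (16 mm barrel, about 105 mm over all) that lies in the same steel tray, beyond the large one; bystander, stays there.
- tape_roll: Bystander: roll of paper tape lying flat, 84 mm across, 25 mm high; origin at the centre of its underside.
- spray_bottle: Bystander: white bottle, 68 mm across, 180 mm high; origin at the centre of its underside.
- specimen_jar: Bystander: capped jar, 64 mm across, 75 mm high; origin at the centre of its underside.
- cotton_jar: Bystander: white jar with steel lid, 96 mm across, 120 mm high; origin at the centre of its underside.
- swab_box: Bystander: cardboard box 75 by 120 by 45 mm; origin at the centre of its underside.
- visor_edge (a point): Middle of the front edge of the clear plastic hood over the back of the drop tray; 285 mm above the bench, at box x = 32 mm. The hood: visor 228 mm wide that slopes down from here to x = 81, 263 mm high, where an upright back wall (x = 78 to 82) goes down to the box. To lay a thing in the tray the gripper must lean away from it, its back towards the front (-x), by about 35 degrees.
Mind the look-alikes: they are no part of the job. Leave any brown, orange or turquoise look-alike of the part that bears syringe_center alone.

How it is judged:
By the outcome, as a careful person would: the job done as asked, in the order asked, and still so for the second after the job is handed in, with the robot touching nothing.
It also fails if it takes over 72 s, if anything falls off the work surface, if the arm or the gripper's body presses on something with over 40 N, if the wrist force passes 120 N, or if a joint passes its speed limit or range.

## Robot

A 6-joint arm with a two-finger parallel gripper is mounted at the origin on the work surface. World frame = base frame: x ahead of the robot, y to its left, z up, the work surface at z = 0. Lengths are in m, angles in rad, forces in N, time in s.
With the tool pointing down it reaches from about 0.35 to 0.95 m from the base axis. Payload 17.4 kg.
Tool frame: the origin (TCP) lies midway between the tips of the shut fingers; the grasp point (between the pads) lies 19 mm behind it; z points along the fingers, y is the line along which they close (so a half turn about z gives the same grasp; the last joint's range is limited). The gripper opens to 93 mm and grips with 3 to 60 N. Pads are 15 mm wide; open, the fingers measure 128 mm over their backs; the gripper's body (75 mm by 188 mm) begins 65 mm behind the grasp point.
Start: joints at [1.309, 0.116, 1.442, -0, 1.584, -0.038], TCP at [0.15, 0.658, 0.219] pointing down, gripper open.
Joint ranges: [-2.83, 2.83], [-0.83, 2.19], [0.07, 2.5], [-1.14, 4.28], [0.01, 3], [-2.97, 2.97]. Speed limits (rad/s): [1.89, 1.89, 2.22, 3.14, 3.14, 3.14].

## Interface

Orientations are given as [roll, pitch, yaw] about the fixed x, y, z axes, in that order (R = Rz(yaw) Ry(pitch) Rx(roll)).
In Python, from plant import telemetry, vision, env gives the robot as it stands.
- The arm moves only by the tool drive_tool, never from a script. Its arguments are lists of equal length, an entry for each row: "linear": the shift along the tool's x, y, z scaled (see below), a list of three; "spin": the turn about the tool's z scaled (see below); "grip": the finger opening in mm, from 0 to 93. A call has 1 to 12 rows; each row shifts and turns the commanded pose from where the row before left it, along the tool's axes as they then stand; what a row does not reach is not made up. The controller multiplies each number of a shift by 0.2 m and each number of a turn by pi rad. A row lasts 1/12 s, in which the tool goes at most 41.7 mm and 7.16 degrees, less where a joint would pass 70% of its speed; a pose out of reach is approached as far as the arm can. A call with a number of a shift or a turn outside -1 to 1 is refused whole. A call with a gripper value outside its range is refused whole. The fingers move at their own pace and stop on an object; the grip force is fixed at half the most. Time passes only in rows, so rows that do not move let the fingers close. It gives the time, the measured TCP pose, the force, the opening and the grip force at its end, in the units of the state.
- telemetry.sense(): the state, without advancing time (a new reading comes with each control period).
- vision.capture(name): name is "scene" or "side" or "wrist"; returns the picture (400x640x3 uint8, blue, green, red); there is no depth.
- vision.camera_params(name): a dict with "fx", "fy", "cx", "cy" (pixels), "k1" (the pictures are not rectified: a ray, as slopes to the right and down, at radius r is drawn at 1 + k1 r^2 times it, then the intrinsics apply), "extrinsics" (4x4, takes a point from camera to world coordinates). Camera axes: x right, y down, z forward; pixel columns grow to the right and rows downward; lengths in m; the calibration is good to about 2 mm. A picture is of the moment at which its call begins: read the wrist's pose just before it. camera_params takes no time and is no camera call; for the wrist camera it gives the pose at the moment of the call.
- env.sign_off(): hands the job in; it is judged then, once.
The state is a dict: "time": time; "joint_positions": joint angles; "dq": joint speeds; "joint_efforts": joint torques, N m; "position": TCP position; "tcp_rot": TCP orientation; "force": force on the tool from outside, world axes, zero at the start; "ft_torque": the same for the moment, N m; "grip_width": opening from 0.0 (shut) to 1.0 (fully open); "gripper_force": force on a finger pad.
Only numpy, scipy, OpenCV 4.12 (cv2) and the standard library are available. Lean on these libraries where they do the work, as an engineer would, in place of code of your own. Each camera call takes 0.05 s, during which the arm holds its last target. There are 200 camera calls.

## Working session

There is one attempt and no reset: what is moved stays moved. The work goes in short steps, Python scripts to look and compute and a tool call to move; the robot and the scene stay as the last step left them, time stands still between calls to the robot, and variables do not carry over. Pictures are saved under pics/ and viewed, at most 10 in all, crops included, and the job is handed in when it is done.

Besides the shell and the picture viewer there is one more tool, called after "Emit:" as name(argument=value, ...), one argument or row to a line, values as JSON. drive_tool: Moves the arm, as the interface text tells. Shifts and turns lie within -1 to 1; 1 stands for 0.2 m of shift or pi rad of turn. Its arguments: {"type":"object","properties":{"linear":{"type":"array","items":{"type":"array","items":{"type":"number","minimum":-1,"maximum":1}}},"spin":{"type":"array","items":{"type":"number","minimum":-1,"maximum":1}},"grip":{"type":"array","items":{"type":"number"}}},"required":["linear","spin","grip"]}

```bash
mkdir -p pics; ls; python3 - <<'E'
from plant import telemetry, vision, env
import cv2,numpy as np
a=vision.capture("scene");b=vision.capture("side")
cv2.imwrite("pics/scene.png",a);cv2.imwrite("pics/side.png",b)
for n in("scene","side","wrist"):
  p=vision.camera_params(n);print(n,{k:(np.round(v,4).tolist()) for k,v in p.items()})
s=telemetry.sense();print(s)
E
```

```text
pics
scene {'fx': 396.8127, 'fy': 396.8127, 'cx': 317.7589, 'cy': 196.9005, 'k1': 0.0019, 'extrinsics': [[-0.3416, 0.8054, -0.4844, 1.0513], [0.9398, 0.2908, -0.1793, 0.2212], [-0.0035, -0.5165, -0.8563, 1.1626], [0.0, 0.0, 0.0, 1.0]]}
side {'fx': 362.9662, 'fy': 362.9662, 'cx': 329.6628, 'cy': 200.8085, 'k1': -0.003, 'extrinsics': [[0.6644, -0.5185, 0.5383, -0.1151], [-0.7474, -0.4641, 0.4754, -0.5406], [0.0033, -0.7182, -0.6959, 0.9583], [0.0, 0.0, 0.0, 1.0]]}
wrist {'fx': 281.1969, 'fy': 281.1969, 'cx': 320.8917, 'cy': 203.6521, 'k1': 0.0007, 'extrinsics': [[0.2235, 0.9328, 0.2826, 0.0715], [0.9747, -0.2135, -0.0661, 0.6759], [-0.0013, 0.2902, -0.957, 0.384], [0.0, 0.0, 0.0, 1.0]]}
{'time': 0.1, 'joint_positions': array([ 1.30920327e+00,  1.16460851e-01,  1.44221503e+00, -2.43615142e-05,
        1.58404678e+00, -3.78609845e-02]), 'dq': array([-0.00043641, -0.00032429, -0.00108411, -0.00096021,  0.00215868,
       -0.00156811]), 'joint_efforts': array([ 1.73842625e-03, -7.22908258e+01, -6.23861217e+01,  7.81029230e-02,
        2.29596550e-02, -9.39626352e-05]), 'position': array([0.14976593, 0.65796762, 0.21795334]), 'tcp_rot': array([-3.14046254e+00, -1.84306004e-05,  2.91786027e+00]), 'force': array([ 0.43757865, -0.05256524,  0.17092568]), 'ft_torque': array([-0.01552089, -0.00195631,  0.00771013]), 'gripper_force': 0.0, 'grip_width': 0.9979198126459817}
```

View pics/scene.png

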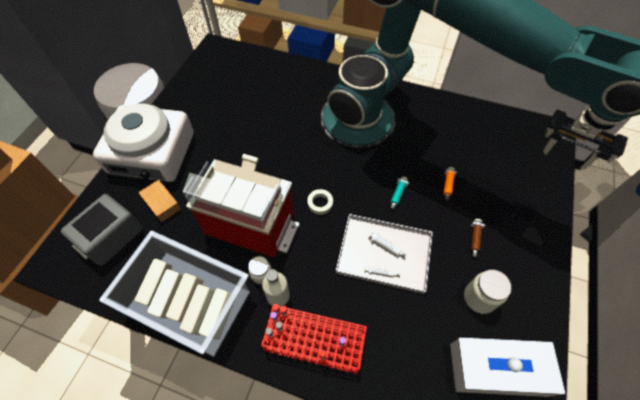

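View pics/side.png

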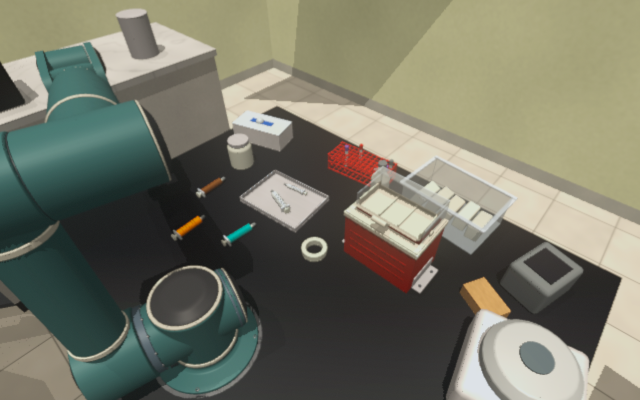

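The scene picture shows syringe candidates at large white (387,246), small white (381,272), turquoise (400,192), orange (449,183) and brown (477,237). I choose the larger white one in the steel tray, nearer the robot. The sharps box is at (243,203), with its grip at (249,160). In the side picture the large one is at (281,202), the small at (295,187), and the grip at about (380,228). I'll check with close crops.

```bash
cat > h.py <<'E'
import numpy as np, cv2
from plant import telemetry, vision, env
from scipy.spatial.transform import Rotation as Ro
def ray(p,uv):
    E=np.array(p["extrinsics"]);d=(np.array(uv,float)-[p["cx"],p["cy"]])/[p["fx"],p["fy"]]
    s=d.copy()
    for _ in range(5): s=d/(1+p["k1"]*(s@s))
    return E[:3,3],E[:3,:3]@np.r_[s,1]
def plane(p,uv,z):
    o,d=ray(p,uv);return o+d*(z-o[2])/d[2]
def tri(rs):
    A=0;b=0
    for o,d in rs:
        d=d/np.linalg.norm(d);M=np.eye(3)-np.outer(d,d);A=A+M;b=b+M@o
    return np.linalg.solve(A,b)
def pix(p,X):
    E=np.array(p["extrinsics"]);c=E[:3,:3].T@(np.array(X)-E[:3,3]);s=c[:2]/c[2]
    return s*(1+p["k1"]*(s@s))*[p["fx"],p["fy"]]+[p["cx"],p["cy"]]
E
python3 - <<'E'
import cv2,numpy as np
a=cv2.imread("pics/scene.png");b=cv2.imread("pics/side.png")
A=cv2.resize(a[145:295,180:440],None,fx=3,fy=3,interpolation=2)
cv2.imwrite("pics/a.png",A)
B=cv2.resize(b[160:290,230:460],None,fx=3.4,fy=3.4,interpolation=2)
cv2.imwrite("pics/b.png",B)
E
```

```text
(no output)
```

View pics/a.png

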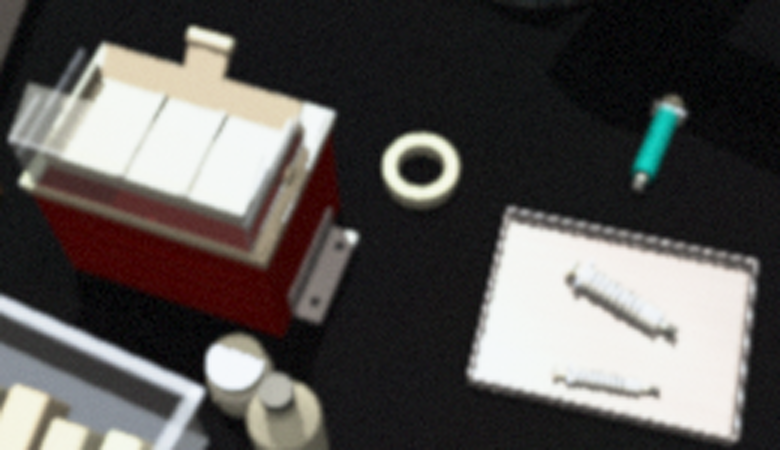

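View pics/b.png

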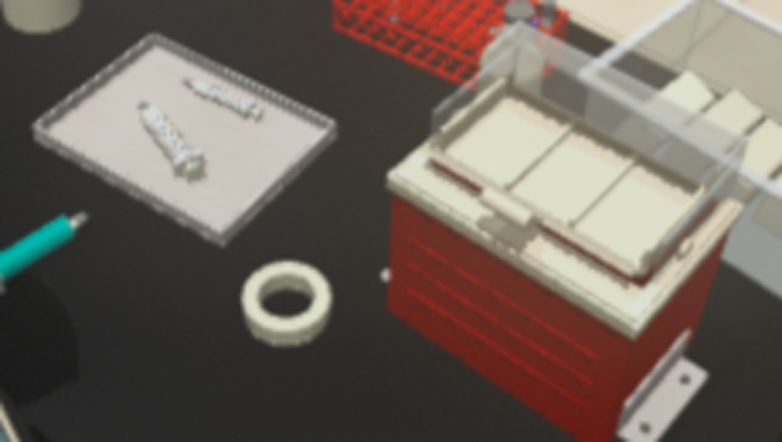

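Crop a shows the large syringe with its wings at (372.7,236.7) and its nozzle at (405,257.7). The grip ends are at (243,157) and (258,160). Crop b shows the wings at (284,208), the tip at (272,191) and the grip from (373,219) to (387,223). The choice fits the description.

```bash
python3 - <<'E'
from h import *
S=vision.camera_params("scene");D=vision.camera_params("side")
f=lambda c:(180+c[0]/3,145+c[1]/3); g=lambda c:(230+c[0]/3.4,160+c[1]/3.4)
pr={"wing":((574,275),(190,172)),"nozz":((672,337),(143,104)),"gripL":((190,37),(485,195)),"gripR":((233,46),(533,215)),
"r1f":((166,95),(510,188)),"r1b":((130,178),(572,127)),"r2f":((222,122),(580,215)),"r2b":((190,195),(640,160)),"tape":((420,168),(287,297))}
for n,(u,v) in pr.items():
    a,b=ray(S,f(u)),ray(D,g(v));print(n,tri([a,b]).round(3))
    z={"wing":.016,"nozz":.016,"g":.24,"r":.208,"tape":.02}.get(n) or (.24 if n[0]=="g" else .208)
    print("   pl",plane(S,f(u),z)[:2].round(3),plane(D,g(v),z)[:2].round(3))
for c in [(508,208),(757,262),(737,440),(470,380)]: print("tray",plane(S,f(c),.022)[:2].round(3))
for c in [(155,35),(335,128),(222,243),(35,128)]: print("trayS",plane(D,g(c),.022)[:2].round(3))
print("small",plane(S,f((605,380)),.011)[:2].round(3))
for c in [(103,42),(335,110),(265,265),(22,182)]: print("lid",plane(S,f(c),.2)[:2].round(3))
for c in [(387,178),(632,333)]: print("lidS",plane(D,g(c),.2)[:2].round(3))
E
```

```text
wing [0.477 0.193 0.006]
   pl [0.484 0.192] [0.47  0.188]
nozz [0.513 0.308 0.01 ]
   pl [0.517 0.306] [0.508 0.305]
gripL [ 0.473 -0.2    0.25 ]
   pl [ 0.477 -0.22 ] [ 0.47 -0.18]
gripR [ 0.476 -0.199  0.229]
   pl [ 0.473 -0.177] [ 0.478 -0.221]
r1f [ 0.522 -0.2    0.22 ]
   pl [ 0.528 -0.227] [ 0.517 -0.175]
r1b [ 0.618 -0.193  0.219]
   pl [ 0.623 -0.217] [ 0.614 -0.172]
r2f [ 0.537 -0.2    0.181]
   pl [ 0.538 -0.163] [ 0.53  -0.236]
r2b [ 0.623 -0.199  0.181]
   pl [ 0.621 -0.157] [ 0.618 -0.238]
tape [ 0.415 -0.006  0.016]
   pl [ 0.417 -0.006] [ 0.413 -0.008]
tray [0.434 0.102]
tray [0.406 0.37 ]
tray [0.604 0.391]
tray [0.634 0.126]
trayS [0.596 0.381]
trayS [0.619 0.113]
trayS [0.419 0.086]
trayS [0.399 0.359]
small [0.583 0.254]
lid [ 0.487 -0.319]
lid [ 0.484 -0.069]
lid [ 0.659 -0.066]
lid [ 0.658 -0.314]
lidS [ 0.463 -0.085]
lidS [ 0.461 -0.33 ]
```

Emit:
drive_tool(
  linear=[
    [-0.164,-0.124,0],
    [-0.164,-0.124,0],
    [-0.164,-0.124,0],
    [-0.164,-0.124,0],
    [-0.164,-0.124,0],
    [-0.164,-0.124,0],
    [-0.164,-0.124,0],
    [-0.164,-0.124,0],
    [-0.164,-0.124,0],
    [-0.164,-0.124,0],
    [-0.164,-0.124,0],
    [-0.164,-0.124,0],
  ],
  spin=[0,0,0,0,0,0,0,0,0,0,0,0],
  grip=[93,93,93,93,93,93,93,93,93,93,93,93],
)

```text
time: 1.1
position: [0.4683, 0.2788, 0.2185]
tcp_rot: [3.142, -0.0, 2.918]
force: [-0.4, 0.6, 0.9]
grip_width: 1.001
gripper_force: 0.0
```

Emit:
drive_tool(
  linear=[
    [-0.164,-0.124,0],
    [0,0,0],
    [0,0,0],
    [0,0,0],
    [0,0,0],
    [0,0,0],
    [0,0,0],
    [0,0,0],
    [0,0,0],
    [0,0,0],
    [0,0,0],
    [0,0,0],
  ],
  spin=[0.039,0.039,0.039,0.039,0.039,0.039,0.039,0.039,0.039,0.039,0.039,0.039],
  grip=[93,93,93,93,93,93,93,93,93,93,93,93],
)

```text
time: 2.1
position: [0.4939, 0.2491, 0.2183]
tcp_rot: [-3.141, 0.0, 1.441]
force: [0.7, -0.0, -0.7]
grip_width: 0.999
gripper_force: 0.0
```

```bash
python3 - <<'E'
from h import *
s=telemetry.sense();print(s["position"],s["tcp_rot"])
p=vision.camera_params("wrist");a=vision.capture("wrist");cv2.imwrite("pics/w1.png",a)
np.save("w1.npy",p,allow_pickle=True)
E
```

```text
[0.49391275 0.24910729 0.21831784] [-3.14113473e+00  2.74510031e-04  1.44141455e+00]
```

View pics/w1.png

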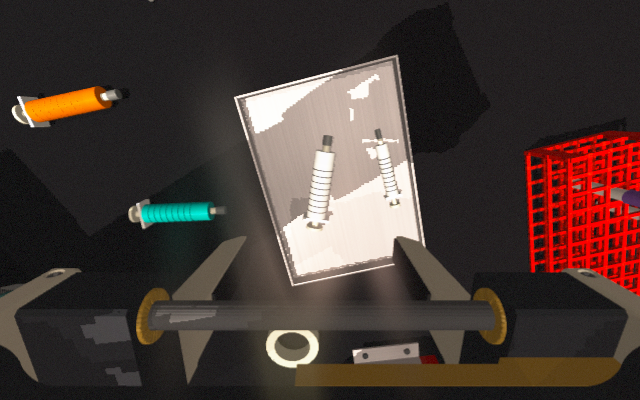

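The wrist picture shows the large syringe from its nozzle cap at (328,138) to its thumb plate at (315,226), with the barrel from (325,152) to (318,213). The small one is to its right at (387,170).

```bash
python3 - <<'E'
from h import *
p=np.load("w1.npy",allow_pickle=True).item()
P=[plane(p,c,.016)[:2] for c in [(328,137),(325,152),(318,213),(315,227)]]
print(np.round(P,4))
d=P[0]-P[3];print("len",np.linalg.norm(d),"yaw",np.degrees(np.arctan2(d[1],d[0])))
d=P[1]-P[2];print("len",np.linalg.norm(d),"yaw",np.degrees(np.arctan2(d[1],d[0])), (P[0]+P[3])/2,(P[1]+P[2])/2)
for c in [(324,153),(318,209)]: print(plane(p,c,.029)[:2])
print("small",plane(p,(378,130),.01),plane(p,(394,205),.01))
print("tape",plane(p,(292,347),.02))
E
```

```text
[[0.5111 0.3054]
 [0.5049 0.2871]
 [0.4847 0.2055]
 [0.4778 0.1855]]
len 0.1243974261817983 yaw 74.48200913768113
len 0.08399648408460263 yaw 76.12511895318757 [0.49442835 0.24542979] [0.49480478 0.2462832 ]
[0.50347983 0.28747362]
[0.48619464 0.21542902]
small [0.57613302 0.30528573 0.01      ] [0.59093804 0.20132344 0.01      ]
tape [ 0.41345984 -0.01210813  0.02      ]
```

Emit:
drive_tool(
  linear=[
    [0,0,0],
    [-0.014,0.007,0.06],
    [0,0,0.13],
    [0,0,0.13],
    [0,0,0.13],
    [0,0,0.13],
    [0,0,0.13],
    [0,0,0.13],
    [0,0,0.13],
    [0,0,0.08],
    [0,0,0],
    [0,0,0],
  ],
  spin=[0.022,0.02,0,0,0,0,0,0,0,0,0,0],
  grip=[60,60,60,60,60,60,60,60,60,60,60,60],
)

```text
time: 3.15
position: [0.4945, 0.246, 0.0084]
tcp_rot: [-3.14, 0.001, 1.318]
force: [0.3, 0.1, -0.3]
grip_width: 0.647
gripper_force: 0.0
```

Emit:
drive_tool(
  linear=[
    [0,0,0],
    [0,0,0],
    [0,0,0],
    [0,0,0],
    [0,0,0],
    [0,0,0],
    [0,0,0],
    [0,0,0],
    [0,0,0],
  ],
  spin=[0,0,0,0,0,0,0,0,0],
  grip=[20,20,20,20,20,20,20,20,20],
)

```text
time: 3.9
position: [0.495, 0.2462, 0.0089]
tcp_rot: [3.141, -0.0, 1.316]
force: [-1.0, -0.5, 4.3]
grip_width: 0.274
gripper_force: 30.0
```

Emit:
drive_tool(
  linear=[
    [0,0,-0.03],
    [0,0,-0.08],
    [0,0,-0.15],
    [0,0,-0.2],
    [0,0,-0.2],
    [0,0,-0.2],
    [0,0,-0.2],
    [0,0,-0.2],
    [0,0,-0.2],
    [0,0,-0.1],
    [0,0,0],
    [0,0,0],
  ],
  spin=[0,0,0,0,0,0,0,0,0,0,0,0],
  grip=[20,20,20,20,20,20,20,20,20,20,20,20],
)

```text
time: 4.9
position: [0.495, 0.2462, 0.3216]
tcp_rot: [3.14, -0.001, 1.316]
force: [0.3, -0.0, -1.6]
grip_width: 0.27
gripper_force: 30.0
```

Emit:
drive_tool(
  linear=[
    [0,0,-0.07],
    [0,0,-0.07],
    [0,0,-0.07],
    [-0.1,0,0],
    [-0.19,0.011,0],
    [-0.19,0.011,0],
    [-0.19,0.011,0],
    [-0.19,0.011,0],
    [-0.19,0.011,0],
    [-0.19,0.011,0],
    [-0.19,0.011,0],
    [-0.19,0.011,0],
  ],
  spin=[-0.027,-0.027,-0.027,0,0,0,0,0,0,0,0,0],
  grip=[20,20,20,20,20,20,20,20,20,20,20,20],
)

```text
time: 5.9
position: [0.5116, -0.0797, 0.3608]
tcp_rot: [-3.139, -0.0, 1.57]
force: [1.1, 0.2, -0.7]
grip_width: 0.274
gripper_force: 30.0
```

Emit:
drive_tool(
  linear=[
    [-0.19,0.011,0],
    [-0.19,0.011,0],
    [-0.19,0.011,0],
    [-0.19,0.011,0],
    [-0.19,0.011,0],
    [-0.19,0.011,0],
    [-0.19,0.011,0],
    [-0.1,0,0],
    [0,0,0],
    [0,0,0],
  ],
  spin=[0,0,0,0,0,0,0,0,0,0],
  grip=[20,20,20,20,20,20,20,20,20,20],
)

```text
time: 6.73
position: [0.527, -0.3646, 0.3601]
tcp_rot: [-3.139, -0.002, 1.568]
force: [-0.2, -0.8, -0.5]
grip_width: 0.272
gripper_force: 30.0
```

```bash
python3 - <<'E'
from h import *
s=telemetry.sense();print(s["position"],s["tcp_rot"],s["grip_width"])
p=vision.camera_params("wrist");a=vision.capture("wrist");cv2.imwrite("pics/w2.png",a)
np.save("w2.npy",p,allow_pickle=True)
E
```

```text
[ 0.52703825 -0.36464629  0.36014757] [-3.13876225e+00 -2.22439506e-03  1.56845402e+00] 0.27223884798006
```

View pics/w2.png

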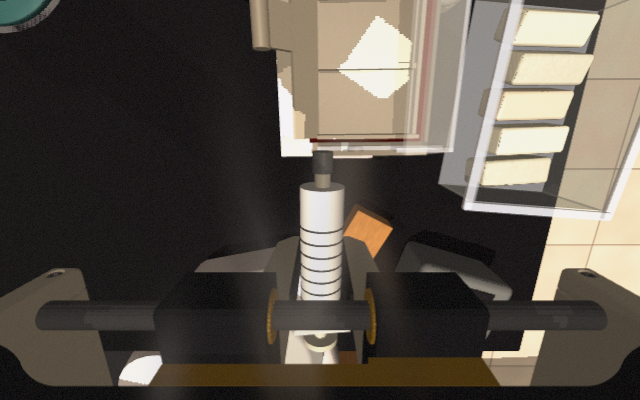

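The wrist picture shows the tray's floor front edge at column 319, a rib along row 69 ending at the back lip (412,69), the near end of the grip bar at (261,49) and the end wall at row 138. The syringe is held straight.

```bash
python3 - <<'E'
from h import *
p=np.load("w2.npy",allow_pickle=True).item()
for n,c,z in [("rib f",(319,69.5),.208),("rib b",(412,69),.208),("floor f",(319,130),.2),("floor f2",(319,20),.2),("lip",(412,120),.212),("lip2",(412,20),.212),("grip end",(261.5,50),.24),("grip",(261,2),.24),("lid",(280,155),.19),("cheek",(455,150),.241)]: print(n,plane(p,c,z)[:2].round(4))
a=cv2.imread("pics/w2.png");cv2.imwrite("pics/w2c.png",cv2.resize(a[0:180,235:485],None,fx=3.2,fy=3.2,interpolation=2))
E
```

```text
rib f [ 0.5258 -0.2353]
rib b [ 0.6218 -0.2352]
floor f [ 0.5254 -0.2961]
floor f2 [ 0.526  -0.1883]
lip [ 0.6251 -0.2857]
lip2 [ 0.6167 -0.1922]
grip end [ 0.4736 -0.2237]
grip [ 0.4756 -0.1861]
lid [ 0.4788 -0.325 ]
cheek [ 0.6617 -0.3145]
```

View pics/w2c.png

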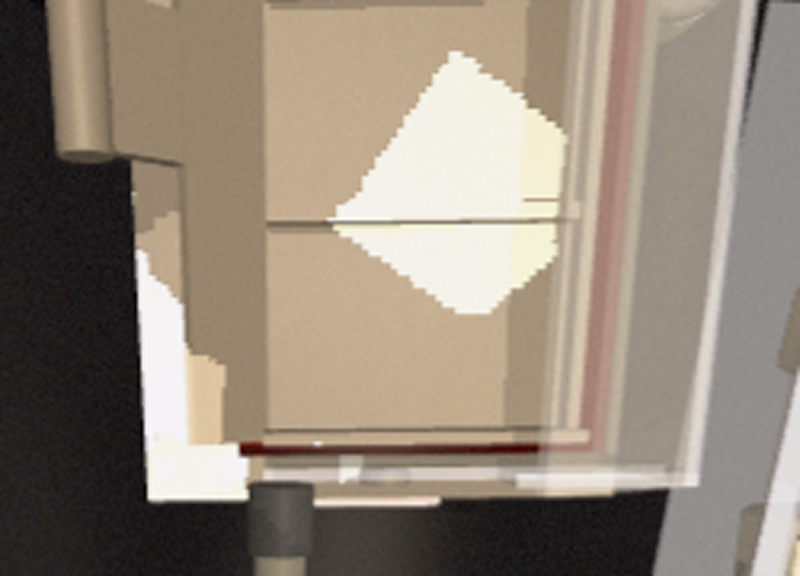

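Next I carry the syringe over the tray and lower it most of the way.

Emit:
drive_tool(
  linear=[
    [0.1,0.02,0],
    [0.16,0.03,0],
    [0.16,0.03,0],
    [0.16,0.03,0],
    [0.16,0.025,0],
    [0.075,0,0],
    [0,0,0.1],
    [0,0,0.15],
    [0,0,0.15],
    [0,0,0.1],
    [0,0,0],
    [0,0,0],
  ],
  spin=[-0.004,0,0,0,0,0,0,0,0,0,0,0],
  grip=[20,20,20,20,20,20,20,20,20,20,20,20],
)

```text
time: 7.78
position: [0.5523, -0.2, 0.2624]
tcp_rot: [-3.14, -0.0, 1.583]
force: [-0.5, -1.6, 0.1]
grip_width: 0.271
gripper_force: 30.0
```

```bash
python3 - <<'E'
from h import *
s=telemetry.sense();print(s["position"],s["tcp_rot"],s["force"],s["grip_width"])
a=vision.capture("scene");b=vision.capture("side")
c=np.hstack([cv2.resize(x,(400,400),interpolation=2) for x in (a[120:240,180:300],b[140:270,330:460])])
cv2.imwrite("pics/c.png",c)
E
```

```text
[ 0.55227831 -0.19998831  0.26242848] [-3.14035071e+00 -4.94651604e-04  1.58335662e+00] [-0.52818471 -1.61386283  0.07379971] 0.27052251385730586
```

View pics/c.png

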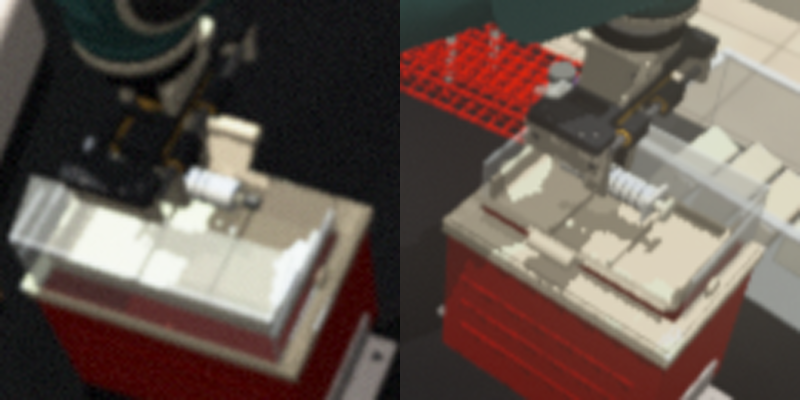

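The scene half shows the syringe at (215,188) of the crop, above the tray and in front of the visor. The side half agrees, so I lower it.

Emit:
drive_tool(
  linear=[
    [0,0,0.06],
    [0,0,0.06],
    [0,0,0.06],
    [0,0,0.03],
    [0,0,0.02],
    [0,0,0.01],
    [0,0,0],
    [0,0,0],
  ],
  spin=[0,0,0,0,0,0,0,0],
  grip=[20,20,20,20,20,20,20,20],
)

```text
time: 8.55
position: [0.5529, -0.2007, 0.215]
tcp_rot: [3.141, 0.0, 1.583]
force: [-0.3, 0.1, 0.0]
grip_width: 0.276
gripper_force: 30.0
```

Emit:
drive_tool(
  linear=[
    [0,0,0.006],
    [0,0,0],
    [0,0,0],
    [0,0,0],
    [0,0,0],
    [0,0,0],
    [0,0,0],
    [0,0,0],
    [0,0,0],
  ],
  spin=[0,0,0,0,0,0,0,0,0],
  grip=[20,20,20,28,32,36,40,40,40],
)

```text
time: 9.3
position: [0.5527, -0.2006, 0.2134]
tcp_rot: [-3.141, -0.0, 1.583]
force: [0.4, -0.2, 0.4]
grip_width: 0.43
gripper_force: 0.0
```

Emit:
drive_tool(
  linear=[
    [0,0,-0.03],
    [0,0,-0.06],
    [0,0,-0.12],
    [0,0,-0.16],
    [0,0,-0.16],
    [0,0,-0.16],
    [0,0,-0.1],
    [0,0,0],
    [0,0,0],
  ],
  spin=[0,0,0,0,0,0,0,0,0],
  grip=[40,40,40,40,40,40,40,40,40],
)

```text
time: 10.05
position: [0.5529, -0.2007, 0.3733]
tcp_rot: [3.139, 0.001, 1.583]
force: [0.1, 1.3, -0.8]
grip_width: 0.43
gripper_force: 0.0
```

Emit:
drive_tool(
  linear=[
    [0,-0.13,0],
    [0,-0.13,0],
    [0,-0.13,0],
    [0,0,0],
    [0,0,0],
    [0,0,0],
    [0,0,0],
    [0,0,0],
    [0,0,0],
    [0,0,0],
    [0,0,0],
    [0,0,0],
  ],
  spin=[0,0,0,0.039,0.039,0.039,0.039,0.039,0.039,0.039,0.039,0.039],
  grip=[70,70,70,70,70,70,70,70,70,70,70,70],
)

```text
time: 11.05
position: [0.4745, -0.2014, 0.3704]
tcp_rot: [-3.14, 0.001, 0.474]
force: [0.5, 0.0, -0.3]
grip_width: 0.755
gripper_force: 0.0
```

Emit:
drive_tool(
  linear=[
    [0,0,0],
    [0,0,0],
    [0,0,0],
    [0,0,0],
    [0,0,0],
    [0,0,0],
  ],
  spin=[0.039,0.039,0.039,0.032,0,0],
  grip=[70,70,70,70,70,70],
)

```text
time: 11.55
position: [0.4746, -0.2015, 0.3707]
tcp_rot: [-3.141, 0.001, 0.015]
force: [0.3, -0.2, -0.2]
grip_width: 0.751
gripper_force: 0.0
```

```bash
python3 - <<'E'
from h import *
s=telemetry.sense();print(s["position"],s["tcp_rot"],s["force"],s["grip_width"])
p=vision.camera_params("wrist");a=vision.capture("wrist");cv2.imwrite("pics/w3.png",a)
np.save("w3.npy",p,allow_pickle=True)
E
```

```text
[ 0.47457061 -0.20145705  0.37069002] [-3.14104994e+00  1.08051617e-03  1.51078006e-02] [ 0.3345307  -0.15873155 -0.23493217] 0.7509389220800418
```

View pics/w3.png

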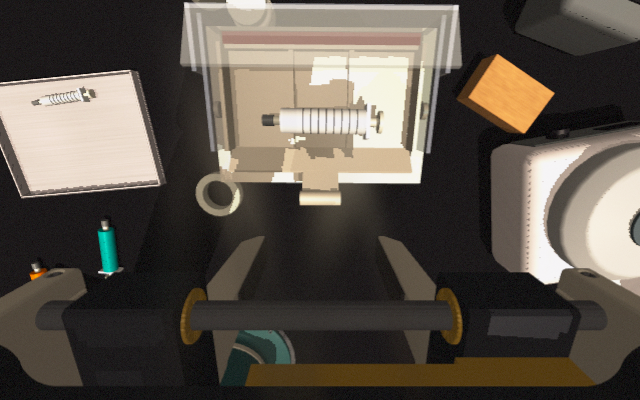

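The wrist picture shows the syringe lying lengthways in the drop tray, (262–382,120), and the grip bar at (320,198), with its ends at columns 300 and 341. Only the small syringe remains in the steel tray.

```bash
python3 - <<'E'
from h import *
p=np.load("w3.npy",allow_pickle=True).item()
for c in [(300,198),(341,198),(320,192),(320,204)]: print(plane(p,c,.243).round(4))
for c in [(231,149),(411,149)]: print("floor front",plane(p,c,.2).round(4))
E
```

```text
[ 0.4733 -0.179   0.243 ]
[ 0.4739 -0.2234  0.243 ]
[ 0.4803 -0.2006  0.243 ]
[ 0.4668 -0.2008  0.243 ]
floor front [ 0.5202 -0.0948  0.2   ]
floor front [ 0.5231 -0.3074  0.2   ]
```

Emit:
drive_tool(
  linear=[
    [0,0,0.08],
    [0,0,0.13],
    [0,0,0.13],
    [0,0,0.13],
    [0,0,0.13],
    [0,0,0.07],
    [0,0,0.04],
    [0,0,0],
    [0,0,0],
    [0,0,0],
    [0,0,0],
    [0,0,0],
  ],
  spin=[0,0,0,0,0,0,0,0,0,0,0,0],
  grip=[60,60,60,60,60,60,60,60,60,55,50,46],
)

```text
time: 12.6
position: [0.475, -0.2017, 0.2305]
tcp_rot: [3.141, -0.001, 0.012]
force: [-0.1, 0.1, -1.3]
grip_width: 0.518
gripper_force: 0.0
```

Emit:
drive_tool(
  linear=[
    [0,0,0],
    [0,0,0],
    [0,0,0],
    [0,0,0],
    [0,0,0],
  ],
  spin=[0,0,0,0,0],
  grip=[36,36,36,36,36],
)

```text
time: 13.02
position: [0.475, -0.2004, 0.2302]
tcp_rot: [-3.139, -0.001, 0.013]
force: [-0.4, 11.3, 4.4]
grip_width: 0.469
gripper_force: 30.0
```

Emit:
drive_tool(
  linear=[
    [0.022,0,-0.045],
    [0.027,0,-0.0425],
    [0.031,0,-0.0395],
    [0.0345,0,-0.0365],
    [0.038,0,-0.0325],
    [0,0,0],
  ],
  spin=[0,0,0,0,0,0],
  grip=[36,36,36,36,36,36],
)

```text
time: 13.52
position: [0.5063, -0.2001, 0.2695]
tcp_rot: [-3.14, -0.001, 0.013]
force: [-1.2, 9.4, 2.2]
grip_width: 0.468
gripper_force: 30.0
```

Emit:
drive_tool(
  linear=[
    [0.041,0,-0.029],
    [0.044,0,-0.0245],
    [0.046,0,-0.02],
    [0.048,0,-0.0155],
    [0.049,0,-0.0105],
    [0.05,0,-0.0055],
    [0,0,0],
  ],
  spin=[0,0,0,0,0,0,0],
  grip=[36,36,36,36,36,36,36],
)

```text
time: 14.1
position: [0.562, -0.1996, 0.2899]
tcp_rot: [-3.14, 0.0, 0.013]
force: [-0.7, 6.5, 1.3]
grip_width: 0.469
gripper_force: 30.0
```

Emit:
drive_tool(
  linear=[
    [0.025,0,-0.001],
    [0.015,0,0],
    [0.01,0,0],
    [0,0,0],
    [0,0,0],
  ],
  spin=[0,0,0,0,0],
  grip=[36,36,36,36,36],
)

```text
time: 14.52
position: [0.5708, -0.1996, 0.29]
tcp_rot: [-3.14, 0.001, 0.013]
force: [-0.5, 5.9, 0.4]
grip_width: 0.466
gripper_force: 30.0
```

Emit:
drive_tool(
  linear=[
    [0.015,0,0],
    [0.01,0,0],
    [0,0,0],
  ],
  spin=[0,0,0],
  grip=[36,36,36],
)

```text
time: 14.77
position: [0.5731, -0.1996, 0.2898]
tcp_rot: [-3.139, 0.008, 0.012]
force: [-30.5, 7.0, 4.5]
grip_width: 0.468
gripper_force: 30.0
```

```bash
python3 - <<'E'
from h import *
s=telemetry.sense();print(s["position"],s["force"])
a=vision.capture("scene");b=vision.capture("side")
c=np.hstack([cv2.resize(x,(400,400),interpolation=2) for x in (a[120:240,180:300],b[140:270,330:460])])
cv2.imwrite("pics/d.png",c)
E
```

```text
[ 0.57314358 -0.19957882  0.28983891] [-30.54270839   6.9878253    4.53757092]
```

View pics/d.png

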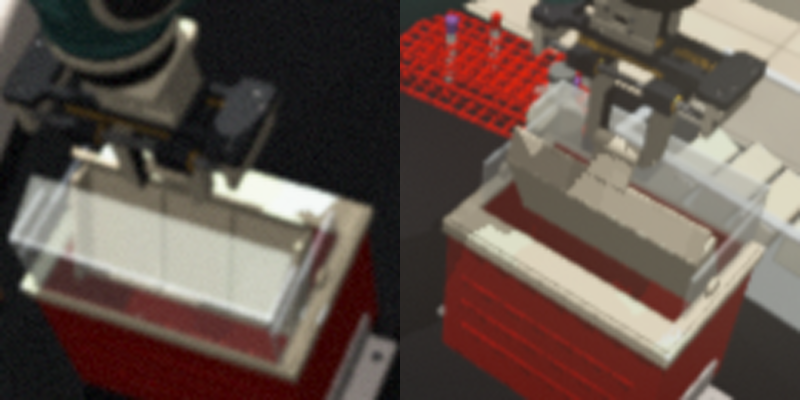

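The scene half shows the drop tray upright, its floor clear of the syringe. The side half shows the tray fully tipped, and the 30 N reaction shows it is at the stop. Now I bring it back.

Emit:
drive_tool(
  linear=[
    [-0.015,0,0],
    [0,0,0],
    [0,0,0],
    [0,0,0],
    [0,0,0],
    [0,0,0],
    [-0.03,0,0],
    [-0.03,0,0.001],
    [-0.05,0,0.0055],
    [-0.049,0,0.0105],
    [-0.048,0,0.0155],
    [0,0,0],
  ],
  spin=[0,0,0,0,0,0,0,0,0,0,0,0],
  grip=[36,36,36,36,36,36,36,36,36,36,36,36],
)

```text
time: 15.87
position: [0.5307, -0.1999, 0.2832]
tcp_rot: [-3.14, -0.0, 0.013]
force: [0.8, 8.1, -3.2]
grip_width: 0.469
gripper_force: 30.0
```

Emit:
drive_tool(
  linear=[
    [-0.046,0,0.02],
    [-0.044,0,0.0245],
    [-0.041,0,0.029],
    [-0.038,0,0.0325],
    [-0.0345,0,0.0365],
    [-0.031,0,0.0395],
    [-0.027,0,0.0425],
    [-0.011,0,0.022],
    [0,0,0],
  ],
  spin=[0,0,0,0,0,0,0,0,0],
  grip=[36,36,36,36,36,36,36,36,36],
)

```text
time: 16.62
position: [0.4764, -0.2004, 0.2337]
tcp_rot: [-3.139, 0.0, 0.013]
force: [-2.5, 9.4, 1.6]
grip_width: 0.468
gripper_force: 30.0
```

Emit:
drive_tool(
  linear=[
    [-0.007,0,0.015],
    [0,0,0.01],
    [0,0,0],
  ],
  spin=[0,0,0],
  grip=[36,36,36],
)

```text
time: 16.87
position: [0.4758, -0.2004, 0.2318]
tcp_rot: [-3.14, -0.003, 0.013]
force: [-8.7, 13.5, 20.8]
grip_width: 0.465
gripper_force: 30.0
```

Emit:
drive_tool(
  linear=[
    [0,0,0],
    [0,0,0],
    [0,0,0],
    [0,0,0],
    [0,0,0],
    [0,0,0],
    [0,0,0],
  ],
  spin=[0,0,0,0,0,0,0],
  grip=[65,65,65,65,65,65,65],
)

```text
time: 17.45
position: [0.4755, -0.2016, 0.2289]
tcp_rot: [-3.142, 0.0, 0.012]
force: [0.4, 0.8, -0.3]
grip_width: 0.696
gripper_force: 0.0
```

Emit:
drive_tool(
  linear=[
    [0,0,-0.05],
    [0,0,-0.12],
    [0,0,-0.18],
    [0,0,-0.18],
    [0,0,-0.17],
    [0,0,0],
    [0,0,0],
  ],
  spin=[0,0,0,0,0,0,0],
  grip=[65,65,65,65,65,65,65],
)

```text
time: 18.03
position: [0.4758, -0.2017, 0.3717]
tcp_rot: [3.14, -0.003, 0.012]
force: [-0.6, 0.4, -1.1]
grip_width: 0.696
gripper_force: 0.0
```

```bash
python3 - <<'E'
from h import *
s=telemetry.sense();print(s["position"],s["force"])
p=vision.camera_params("wrist");w=vision.capture("wrist");cv2.imwrite("pics/w4.png",w)
a=cv2.imread("pics/w3.png")
p3=np.load("w3.npy",allow_pickle=True).item();print(np.abs(np.array(p["extrinsics"])-p3["extrinsics"]).max())
# bar: compare rows of the bar in column 320 and syringe zone
g=lambda i:cv2.cvtColor(i,6).astype(int)
for n,i in (("before",a),("after",w)):
    G=g(i);print(n,"bar col320 rows186-210",G[184:212:2,312:328].mean(1).astype(int),"bar row cols",G[198,292:350:3])
    print(" syr row120",G[120,255:395:6])
E
```

```text
[ 0.47583519 -0.20167578  0.37165255] [-0.64139643  0.42464157 -1.05696656]
0.004035236807956533
before bar col320 rows186-210 [189 188 188 118 135 181 218 238 238 225 200  57  55  55] bar row cols [ 32  31  33 241 241 241 241 240 239 238 238 236 236 234 235 233 191  74
  69  69]
 syr row120 [173 149  92 152 219 240 241 242 207 225 243 244 223 180 241 241 241 155
 241 245 232 243 244 244]
after bar col320 rows186-210 [187 187 187 176 110 151 190 226 238 233 219 123  55  54] bar row cols [ 24  29  33 231 231 231 229 229 227 227 226 226 223 223 223 221 160  73
  73  70]
 syr row120 [171 174 173 172 175 173 175 244 176 177 177 178 177 177 174 133 223 242
 243 243 243 243 243 244]
```

```bash
python3 -c "
from plant import env
print(env.sign_off())"
```

```text
the job is handed in; nothing more can be done
None
```

I laid the large syringe in the drop tray, tipped the tray to its stop so that it fell into the sharps box, brought the tray back down level and handed the job in at about 18 s; the last wrist picture, compared by pixel values, shows the tray empty and its grip back in place, but the syringe was not seen inside the box.

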